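Roll the glued strip down and stop on the tape

TASK

Press the glued grey paper strip on the drawing board with the plain wooden roller: take the roller from where it stands on the desk, stand it on the pencilled circle on the board and let it go, then push it over near its top so that it falls lying across the strip by the pencilled start line. Then roll it along the strip by pushing its side, without gripping or lifting it, until it comes to rest square across the strip on the masking-tape band; it must not roll past the band towards the wet painting. Leave everything else on the desk where it is.

Things in the scene. Friction and masses are not known exactly. Their poses are not given: they have to be found in the camera images.
- roller_center (a point): Centre of the plain light-wood roller, a smooth solid cylinder 40 mm in diameter, 110 mm long, 70 to 130 g; z is its axis. It starts standing on the desk (centre 55 mm up) in one of three places left or right of the board, the jar and glue stick in the others. Lying on the board its centre is 25 mm above the desk. It rolls with some resistance: let go at 50 mm/s it stops within about 5 mm.
- circle (a point): Centre of a pencilled circle 52 mm across on the board's top face, 78 mm from the start point on the robot's side of the strip, level with the start line. Axes are the board's: x across the strip, away from the robot; y along the strip, to the left; z up. A roller tipped over from here along board +x lies with its centre about 77 mm from the circle's centre.
- start (a point): Middle of the dark pencilled start line (150 mm long, along board x) on the board's top face, in the middle of the strip's width. Axes as for the circle. The flat grey paper strip, 100 mm wide, runs along board y from 35 mm on the +y side of this point to 215 mm on its -y side; the rolling direction is board -y.
- finish (a point): Middle of the cream masking-tape band across the strip (24 mm wide along board y, 150 mm long along board x, flat), on the board's top face, 130 to 180 mm from the start point along board -y. Axes as for the circle. The wet painting, a flat red and lilac card, lies beyond it.
- board: White drawing board fixed on the desk, 280 mm (its x) by 380 mm (its y), 5 mm thick: its top is 5 mm above the desk. Origin at the centre of its underside, axes as for the circle.
- jar: White jar with a grey lid, 54 mm in diameter, 75 mm tall, standing on the desk; origin at the centre of its underside. To be left alone.
- gluestick: Glue stick standing on the desk, 29 mm in diameter, 92 mm tall, white with a grey cap; origin at the centre of its underside. To be left alone.
- eraser: White eraser 30 x 45 x 13 mm, lying on the board at its far (+x) side beside the strip; origin at the centre of its underside. To be left alone.
- pencil: Pencil stub 84 mm long, 8 mm thick, lying roughly along the board's y on the board's far (+x) side beside the strip; origin under its middle. To be left alone.
There are look-alikes about, which are no part of the job. Of the things shaped like the part that bears roller_center, the wooden one is meant.

How it is judged:
On the way, in this order (a step that is already met when the one before it is completed fails the run):
1. The roller stands upright on the circle (its axis within 20 mm of the circle's centre), let go and still (angle between roller_center's own z axis and vertical below 0.1 rad and horizontal distance between roller_center and circle below 0.02 m and height (world z) of roller_center below 0.064 m and linear speed of roller below 0.01 m/s and angular speed of roller below 0.3 rad/s and contact force between the fingers and roller below 0.05 N), for 0.2 s.
2. The roller topples freely (leaning over 34 degrees and turning faster than 3 rad/s, not gripped: under 6 N from the fingers) (angle between roller_center's own z axis and vertical between 0.6 and 1.54 rad and angular speed of roller above 3 rad/s and contact force between the fingers and roller below 6 N), for 0.02 s.
3. The roller lies across the strip at the start line (centre within 45 mm of the line, within 30 mm of the strip's middle, axis within 20 degrees of square), untouched and still (angle between roller_center's own z axis and vertical between 1.45 and 1.7 rad and height (world z) of roller_center below 0.032 m and linear speed of roller below 0.01 m/s and angular speed of roller below 0.3 rad/s and contact force between the fingers and roller below 0.05 N and y of roller_center in the frame of start between -0.045 and 0.045 m and x of roller_center in the frame of start between -0.03 and 0.03 m and angle between the z axis of roller_center and the x axis of start, either way round below 0.35 rad), for 0.2 s.
4. The roller rolls, ungripped (less than 6 N from the fingers), turning about its axis on the strip between start line and tape (angle between roller_center's own z axis and vertical between 1.45 and 1.7 rad and height (world z) of roller_center below 0.032 m and y of roller_center in the frame of start between -0.12 and -0.06 m and x of roller_center in the frame of start between -0.04 and 0.04 m and angular speed of roller above 0.2 rad/s and contact force between the fingers and roller below 6 N), for 0.1 s.
At the end, for the whole second after the job is handed in: The roller lies at rest and untouched on the board, its centre over the tape band (within 12 mm of the band's middle along the strip), within 35 mm of the strip's middle, its axis within about 14 degrees of square across the strip (angle between roller_center's own z axis and vertical between 1.45 and 1.7 rad and height (world z) of roller_center below 0.032 m and linear speed of roller below 0.01 m/s and angular speed of roller below 0.3 rad/s and contact force between the fingers and roller below 0.05 N and y of roller_center in the frame of finish between -0.012 and 0.012 m and x of roller_center in the frame of start between -0.035 and 0.035 m and angle between the z axis of roller_center and the x axis of start, either way round below 0.25 rad).
It fails at once if The roller, lying on the board, gets past the tape band (centre more than 14 mm beyond its middle) (y of roller_center in the frame of finish below -0.014 m and height (world z) of roller_center below 0.035 m and x of roller_center in the frame of start between -0.14 and 0.14 m and y of roller_center in the frame of start between -0.28 and -0.13 m).
It fails at once if The roller is gripped (over 8 N from the fingers) while lying on the strip between start and tape (height (world z) of roller_center below 0.045 m and y of roller_center in the frame of finish above -0.012 m and contact force between the fingers and roller above 8 N and x of roller_center in the frame of start between -0.1 and 0.1 m and y of roller_center in the frame of start between -0.2 and -0.06 m).
It fails at once if The roller is lifted or carried along the strip after it was laid down: it lies in the air above the strip between start and tape (angle between roller_center's own z axis and vertical between 1.2 and 1.94 rad and height (world z) of roller_center above 0.04 m and y of roller_center in the frame of finish above -0.012 m and x of roller_center in the frame of start between -0.1 and 0.1 m and y of roller_center in the frame of start between -0.2 and -0.06 m).
It fails at once if The jar, glue stick, eraser or pencil is moved by more than 25 mm (distance of any of jar, gluestick, eraser, pencil from where it was at the start of the episode above 0.025 m).
It also fails if it takes over 72 s, if anything falls off the work surface, if the arm or the gripper's body presses on something with over 40 N, if the wrist force passes 120 N, or if a joint passes its speed limit or range.

ROBOT

A 7-joint arm with a two-finger parallel gripper is mounted at the origin on the work surface. World frame = base frame: x ahead of the robot, y to its left, z up, the work surface at z = 0. Lengths are in m, angles in rad, forces in N, time in s.
With the tool pointing down it reaches from about 0.4 to 0.875 m from the base axis. Payload 19.3 kg.
Tool frame: the origin (TCP) lies midway between the tips of the shut fingers; the grasp point (between the pads) lies 19 mm behind it; z points along the fingers, y is the line along which they close (so a half turn about z gives the same grasp; the last joint's range is limited). The gripper opens to 85 mm and grips with 20 to 120 N. Pads are 22 mm wide; open, the fingers measure 114 mm over their backs; the gripper's body (76 mm by 85 mm) begins 54 mm behind the grasp point. The pads swing forward as they close: fully open they stand 13 mm farther back than shut.
Start: joints at [1.033, 0.521, -0.036, 1.599, 0.021, 1.021, -0.113], TCP at [0.282, -0.558, 0.231] pointing down, gripper open.
Joint ranges: [-2.91, 2.91], [-0.3, 2.13], [-1.5, 1.42], [0.17, 2.43], [-1.26, 4.41], [0.16, 1.93], [-2.52, 2.52]. Speed limits (rad/s): [1.89, 1.89, 2.39, 2.39, 3.01, 3.01, 3.01].

INTERFACE

Orientations are given as [roll, pitch, yaw] about the fixed x, y, z axes, in that order (R = Rz(yaw) Ry(pitch) Rx(roll)).
In Python, from workcell import * gives the robot as it stands. The module is installed in compiled form; this text tells all that it offers.
- The arm moves only by the tool play_rows, never from a script. Its argument "deltas" is a list of rows, each a list of 7 numbers: the shift along the tool's x, y, z in units of 500 mm (1.0 is 500 mm), then the turn, a rotation vector about the tool's x, y, z in units of 120 degrees (1.0 is 120 degrees), then the closure, from 0 (fully open) to 1 (shut). A call has 1 to 10 rows; each row is the pose to reach, as a shift and turn from the pose commanded when the call began, along the tool's axes at that moment; what a row does not reach only later rows make up. A row lasts 1/10 s, in which the tool goes at most 50 mm and 8.59 degrees, less where a joint would pass 70% of its speed; a pose out of reach is approached as far as the arm can. A call with a number of a shift or a turn outside -1 to 1 is refused whole. A call with a gripper value outside its range is refused whole. The fingers move at their own pace and stop on an object; "newtons" is the grip in N (left out, the last holds). Time passes only in rows, so rows that repeat a pose let the fingers close. It gives the time, the measured TCP pose, the force, the opening and the grip force at its end, in the units of the state.
- observe(): the state, without advancing time (a new reading comes with each control period).
- grab_frame(name): name is "scene" or "top"; returns the picture (480x640x3 uint8, red, green, blue); there is no depth.
- get_calibration(name): a dict with "fovy" (degrees; the focal length in pixels is half the picture's height over the tangent of half this angle, whatever the lens; pixels are square), "cx", "cy" (the principal point, pixels), "k1" (the pictures are not rectified: a ray, as slopes to the right and down, at radius r is drawn at 1 + k1 r^2 times it, then the intrinsics apply), "xyz" and "rotation" of the camera in the world. Camera axes: x right, y down, z forward; pixel columns grow to the right and rows downward; lengths in m; the calibration is good to about 2 mm. A picture is of the moment at which its call begins. get_calibration takes no time and is no camera call.
- job_done(): hands the job in; it is judged then, once.
The state is a dict: "clock": time; "qpos": joint angles; "qd": joint speeds; "joint_efforts": joint torques, N m; "position": TCP position; "tool_rot": TCP orientation; "force": force on the tool from outside, world axes, zero at the start; "moment": the same for the moment, N m; "grip_width": finger opening in m; "finger_force": force on a finger pad.
Only numpy, scipy, OpenCV 4.12 (cv2) and the standard library are available. Lean on these libraries where they do the work, as an engineer would, in place of code of your own. Each camera call takes 0.05 s, during which the arm holds its last target. There are 200 camera calls.

## Working session

There is one attempt and no reset: what is moved stays moved. The work goes in short steps, Python scripts to look and compute and a tool call to move; the robot and the scene stay as the last step left them, time stands still between calls to the robot, and variables do not carry over. Pictures are saved under pics/ and viewed, at most 10 in all, crops included, and the job is handed in when it is done.

Besides the shell and the picture viewer there is one more tool, called after "Request:" in YAML: its name, and indented under it one key for each argument. play_rows: Moves the arm, as the interface text tells. Its arguments: {"type":"object","properties":{"deltas":{"type":"array"},"newtons":{"type":"number"}},"required":["deltas"]}

```bash
mkdir -p pics; cat > h.py <<'E'
from workcell import *
import numpy as np, cv2
from scipy.spatial.transform import Rotation as R
def save(n,f):
    im=grab_frame(n); cv2.imwrite(f,im[:,:,::-1]); return im
def cam(n):
    c=get_calibration(n); f=240/np.tan(np.radians(c["fovy"])/2)
    return c,f,np.array(c["rotation"]),np.array(c["xyz"])
def p2w(n,u,v,z):
    c,f,Rm,t=cam(n)
    if Rm.shape!=(3,3): Rm=R.from_euler('xyz',Rm).as_matrix()
    d=np.array([(u-c["cx"])/f,(v-c["cy"])/f]); s=d.copy()
    for _ in range(30): s=d/(1+c["k1"]*(s@s))
    r=Rm@np.array([s[0],s[1],1]); return t+r*(z-t[2])/r[2]
E
python3 - <<'E'
from h import *
save("top","pics/t1.png"); save("scene","pics/s1.png")
print(get_calibration("top"),get_calibration("scene")); print(observe())
E
```

```text
{'fovy': 57.839664531390646, 'cx': 312.1336990609098, 'cy': 247.8443188714599, 'k1': 0.020438790247546863, 'xyz': array([ 0.43378957, -0.07143078,  1.03096679]), 'rotation': array([-2.97023733,  0.01241256, -1.56757024])} {'fovy': 46.55025233834902, 'cx': 316.3014547325798, 'cy': 238.1457865501041, 'k1': -0.10890344440274143, 'xyz': array([ 0.99913697, -0.62009001,  0.92965335]), 'rotation': array([-2.43372291, -0.01689081,  0.65542903])}
{'clock': 0.1, 'qpos': array([ 1.03279311,  0.52198356, -0.03632736,  1.5998883 ,  0.02122332,
        1.02111517, -0.11281637]), 'qd': array([-0.00019291, -0.00180177,  0.00190269, -0.00128199, -0.00038285,
       -0.00170491,  0.00146055]), 'joint_efforts': array([ 3.04921916e-03, -9.28488350e+01,  1.98387645e+00, -3.70533335e+01,
        1.81909458e-02,  5.30698104e-03,  1.17349045e-04]), 'position': array([ 0.28167003, -0.55762077,  0.23078759]), 'tool_rot': array([-3.14058784e+00,  8.92151125e-05,  4.67786912e-01]), 'force': array([-0.43928323,  0.297691  , -0.57425945]), 'moment': array([0.04802119, 0.06626734, 0.01768977]), 'finger_force': 0.0, 'grip_width': 0.08522184439035893}
```

View pics/t1.png

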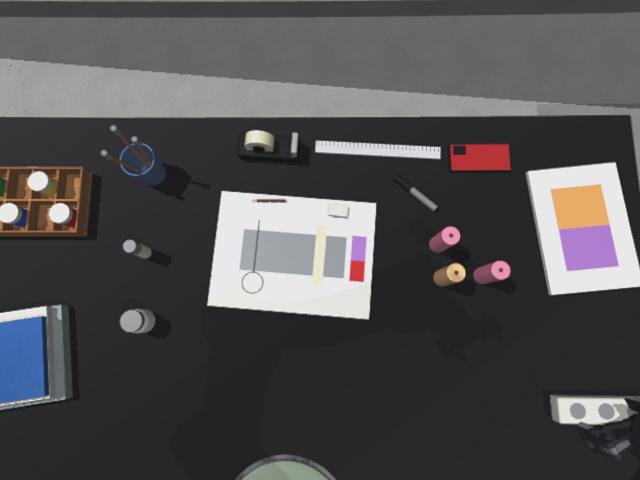

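View pics/s1.png

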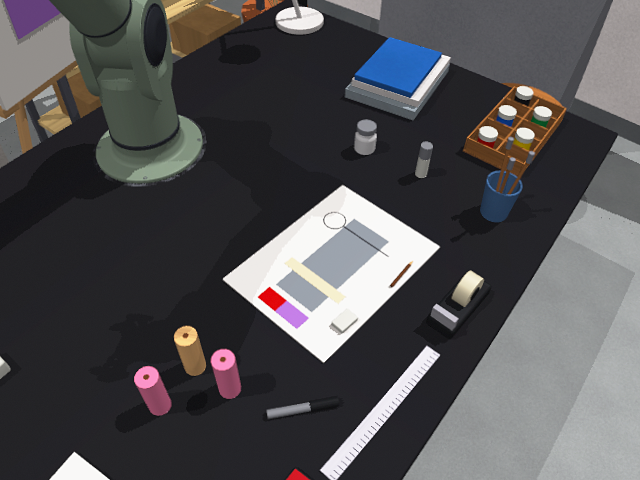

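The top view shows the wooden roller with its top at about (457,269), pink look-alikes at (451,236) and (499,268), the circle at (252,282), the start line from (258,221) to (253,282), and the tape from (321,225) to (317,286). The scene view agrees.

```bash
python3 - <<'E'
from h import *
im=cv2.imread("pics/t1.png"); 
def crop(x0,y0,x1,y1,s): return cv2.resize(im[y0:y1,x0:x1],None,fx=s,fy=s,interpolation=cv2.INTER_CUBIC)
a=crop(200,180,390,330,4); cv2.imwrite("pics/c1.png",a)
cv2.imwrite("pics/c2.png",crop(420,215,520,295,6))
E
```

```text
(no output)
```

View pics/c1.png

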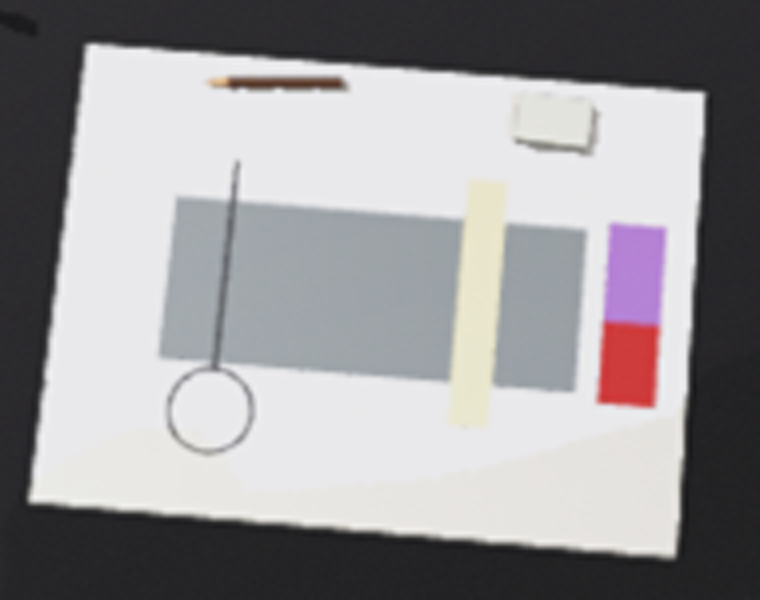

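View pics/c2.png

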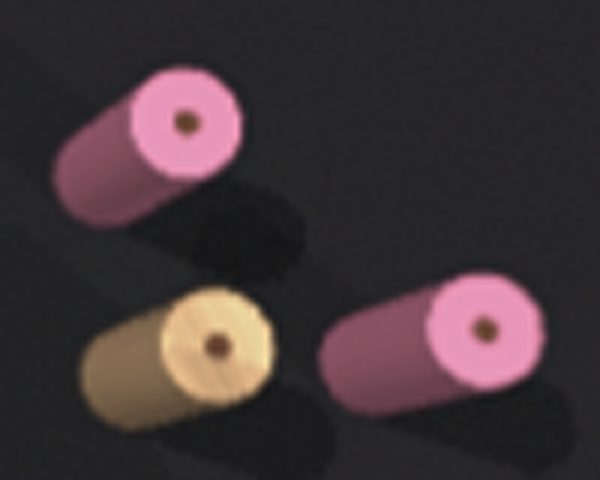

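```bash
python3 - <<'E'
from h import *
def w(x,y,z=.005,s=4,o=(200,180)): return p2w("top",o[0]+(x+.5)/s-.5,o[1]+(y+.5)/s-.5,z)[:2]
for n,x,y in [("wood",218,346),("p1",187,122),("p2",485,330)]: print(n,w(x,y,.11,6,(420,215)))
C=[w(*c) for c in [(86,43),(705,92),(676,557),(29,502)]]
print("corners",C,[np.linalg.norm(C[i]-C[i-1]) for i in range(4)])
ey=(C[0]-C[1]+C[3]-C[2]); yaw=np.arctan2(-ey[0],ey[1]); 
ex=np.array([np.cos(yaw),np.sin(yaw)]); eyv=np.array([-ex[1],ex[0]])
circ=w(210.5,410); l1=w(238,160); tape=w(478,303); tt=w(487,180);tb=w(469,426)
print("yaw",yaw,"line yaw",np.arctan2(*(l1-circ)[::-1]),"tape yaw",np.arctan2(*(tt-tb)[::-1]))
st=circ+.078*ex; print("circ",circ,"start",st,"linetop",(l1-st)@ex,(l1-st)@eyv)
print("tape",tape,(tape-st)@ex,(tape-st)@eyv)
cen=np.mean(C,0); print("cen",cen,"circ in board",(circ-cen)@ex,(circ-cen)@eyv)
for n,x,y,z in [("pencil",277,84,.01),("eraser",554,120,.018)]:
  p=w(x,y,z); print(n,(p-st)@ex,(p-st)@eyv)
E
```

```text
wood [ 0.54102167 -0.36413459]
p1 [ 0.6216642  -0.35739808]
p2 [ 0.54693542 -0.45764747]
corners [array([0.75435008, 0.16594046]), array([ 0.7232114 , -0.21297289]), array([ 0.4438208 , -0.19003789]), array([0.47460347, 0.18850297])] [np.float64(0.28065499777496744), np.float64(0.3801906774143258), np.float64(0.2803303777237085), np.float64(0.3797904073100775)]
yaw -0.08156791529239847 line yaw -0.08298519052731033 tape yaw -0.07170554613284016
circ [0.52878456 0.08340528] start [0.60652522 0.07705003] linetop 0.07441818261273524 -0.00021601866020398708
tape [ 0.5930642  -0.07488767] -0.001036768701827638 -0.1525293096436041
cen [ 0.59899644 -0.01214184] circ in board -0.07776337526415443 0.08950875237101456
pencil 0.12241247684549804 -0.019690566049466854
eraser 0.1114928595829772 -0.188991999214027
```

```bash
cat >> h.py <<'E'
def go(x,y,z,yaw,o=None):
    o=o or observe(); R0=R.from_euler('xyz',o["tool_rot"]); R1=R.from_euler('xyz',[np.pi,0,yaw])
    d=R0.inv().apply(np.array([x,y,z])-o["position"])/.5; r=(R0.inv()*R1).as_rotvec()/np.radians(120)
    print("row",np.round(d,4),np.round(r,4))
EX=np.array([np.cos(-.082),np.sin(-.082)]); EY=np.array([-EX[1],EX[0]])
CIRC=np.array([.5288,.0834]); ST=CIRC+.078*EX; FIN=-.1525
E
python3 -c "
from h import *
go(.541,-.364,.17,-.082)"
```

```text
row [ 0.6376 -0.1116  0.1216] [-5.000e-04  2.000e-04  2.625e-01]
```

Request:
play_rows:
  deltas:
    - [0.638, -0.112, 0.122, 0, 0, 0.2625, 0]
    - [0.638, -0.112, 0.122, 0, 0, 0.2625, 0]
    - [0.638, -0.112, 0.122, 0, 0, 0.2625, 0]
    - [0.638, -0.112, 0.122, 0, 0, 0.2625, 0]
    - [0.638, -0.112, 0.122, 0, 0, 0.2625, 0]
    - [0.638, -0.112, 0.122, 0, 0, 0.2625, 0]
    - [0.638, -0.112, 0.122, 0, 0, 0.2625, 0]
    - [0.638, -0.112, 0.122, 0, 0, 0.2625, 0]
    - [0.638, -0.112, 0.122, 0, 0, 0.2625, 0]
    - [0.638, -0.112, 0.122, 0, 0, 0.2625, 0]
  newtons: 25

```text
clock: 1.1
position: [0.5403, -0.3651, 0.1704]
tool_rot: [3.141, 0.001, -0.084]
force: [-0.2, 0.8, 0.5]
grip_width: 0.0853
finger_force: 0.0
```

```bash
python3 -c "
from h import *
o=observe();print(o['position'],o['tool_rot'],o['qpos']);go(.541,-.364,.055,-.082)"
```

```text
[ 0.54026541 -0.36511769  0.1703672 ] [ 3.14108047e+00  5.04008782e-04 -8.35028046e-02] [ 0.46316115  0.63011862  0.06178964  1.58260513 -0.04454631  0.93049866
 -1.11455873]
row [ 0.0014 -0.0025  0.2307] [ 0.0002  0.0002 -0.0007]
```

Request:
play_rows:
  deltas:
    - [0.001, -0.002, 0.05, 0, 0, 0, 0]
    - [0.001, -0.002, 0.11, 0, 0, 0, 0]
    - [0.001, -0.002, 0.17, 0, 0, 0, 0]
    - [0.001, -0.002, 0.22, 0, 0, 0, 0]
    - [0.001, -0.002, 0.231, 0, 0, 0, 0]
    - [0.001, -0.002, 0.231, 0, 0, 0, 0.7]
    - [0.001, -0.002, 0.231, 0, 0, 0, 0.7]
    - [0.001, -0.002, 0.231, 0, 0, 0, 0.7]
    - [0.001, -0.002, 0.231, 0, 0, 0, 0.7]
    - [0.001, -0.002, 0.231, 0, 0, 0, 0.7]

```text
clock: 2.1
position: [0.5425, -0.3638, 0.0563]
tool_rot: [3.14, -0.002, -0.082]
force: [-0.8, -1.5, 8.2]
grip_width: 0.0395
finger_force: 25.5
```

Request:
play_rows:
  deltas:
    - [0, 0, 0, 0, 0, 0, 0.7]
    - [0, 0, 0, 0, 0, 0, 0.7]
    - [0, 0, 0, 0, 0, 0, 0.7]
    - [0, 0, -0.03, 0, 0, 0, 0.7]
    - [0, 0, -0.08, 0, 0, 0, 0.7]
    - [0, 0, -0.14, 0, 0, 0, 0.7]
    - [0, 0, -0.2, 0, 0, 0, 0.7]
    - [0, 0, -0.24, 0, 0, 0, 0.7]
    - [0, 0, -0.26, 0, 0, 0, 0.7]
    - [0, 0, -0.26, 0, 0, 0, 0.7]

```text
clock: 3.1
position: [0.5423, -0.3633, 0.1866]
tool_rot: [3.141, -0.002, -0.082]
force: [1.4, -1.2, -1.5]
grip_width: 0.0394
finger_force: 25.4
```

```bash
python3 -c "
from h import *
o=observe();print(o['position'],o['tool_rot'],o['grip_width']);go(.5288,.0834,.12,-.082)
save('scene','pics/s2.png')"
```

```text
[ 0.54234494 -0.36334266  0.18661914] [ 3.14061549e+00 -2.23870098e-03 -8.19681476e-02] 0.039442206276629664
row [-0.1005 -0.8884  0.1321] [ 0.0005 -0.0011  0.    ]
```

View pics/s2.png

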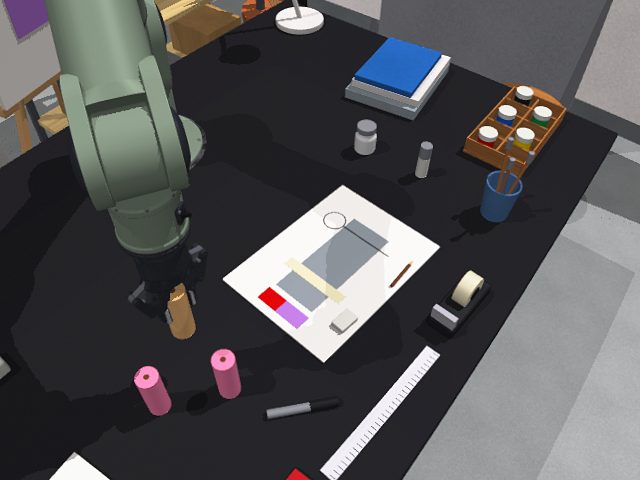

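Request:
play_rows:
  deltas:
    - [-0.01, -0.05, 0, 0, 0, 0, 0.7]
    - [-0.02, -0.13, 0, 0, 0, 0, 0.7]
    - [-0.03, -0.22, 0, 0, 0, 0, 0.7]
    - [-0.04, -0.31, 0, 0, 0, 0, 0.7]
    - [-0.05, -0.4, 0.02, 0, 0, 0, 0.7]
    - [-0.06, -0.49, 0.04, 0, 0, 0, 0.7]
    - [-0.07, -0.58, 0.06, 0, 0, 0, 0.7]
    - [-0.08, -0.67, 0.09, 0, 0, 0, 0.7]
    - [-0.09, -0.76, 0.12, 0, 0, 0, 0.7]
    - [-0.1, -0.83, 0.13, 0, 0, 0, 0.7]

```text
clock: 4.15
position: [0.5243, 0.0573, 0.1175]
tool_rot: [3.141, 0.003, -0.08]
force: [0.5, -1.0, -0.8]
grip_width: 0.0394
finger_force: 25.4
```

Request:
play_rows:
  deltas:
    - [0, -0.035, 0, 0, 0, 0, 0.7]
    - [0, -0.055, 0, 0, 0, 0, 0.7]
    - [0, -0.058, 0, 0, 0, 0, 0.7]
    - [0, -0.058, 0, 0, 0, 0, 0.7]
    - [0, -0.058, 0, 0, 0, 0, 0.7]

```text
clock: 4.65
position: [0.5285, 0.0821, 0.1198]
tool_rot: [3.141, 0.0, -0.084]
force: [0.0, -0.8, -1.3]
grip_width: 0.0395
finger_force: 25.5
```

```bash
python3 -c "
from h import *
o=observe();print(o['position'],o['tool_rot'],o['grip_width']);go(.5288,.0834,.063,-.082)"
```

```text
[0.52845064 0.08211338 0.11978425] [ 3.14116172e+00  2.91397669e-05 -8.37790539e-02] 0.0395365512244678
row [ 0.0005 -0.0027  0.1136] [ 0.0002  0.     -0.0008]
```

Request:
play_rows:
  deltas:
    - [0.0005, -0.0025, 0.03, 0, 0, 0, 0.7]
    - [0.0005, -0.0025, 0.06, 0, 0, 0, 0.7]
    - [0.0005, -0.0025, 0.085, 0, 0, 0, 0.7]
    - [0.0005, -0.0025, 0.1, 0, 0, 0, 0.7]
    - [0.0005, -0.0025, 0.11, 0, 0, 0, 0.7]
    - [0.0005, -0.0025, 0.1125, 0, 0, 0, 0.7]
    - [0.0005, -0.0025, 0.114, 0, 0, 0, 0.7]
    - [0.0005, -0.0025, 0.115, 0, 0, 0, 0.7]
    - [0.0005, -0.0025, 0.115, 0, 0, 0, 0.7]

```text
clock: 5.55
position: [0.5289, 0.0848, 0.0626]
tool_rot: [-3.141, -0.0, -0.082]
force: [-1.5, 0.7, -0.0]
grip_width: 0.0395
finger_force: 25.5
```

Request:
play_rows:
  deltas:
    - [0, 0, 0.001, 0, 0, 0, 0.7]
    - [0, 0, 0.001, 0, 0, 0, 0.7]
    - [0, 0, 0.002, 0, 0, 0, 0.7]
    - [0, 0, 0.002, 0, 0, 0, 0.7]
    - [0, 0, 0.002, 0, 0, 0, 0.7]

```text
clock: 6.05
position: [0.5288, 0.0848, 0.0613]
tool_rot: [-3.142, -0.0, -0.082]
force: [0.5, 1.1, -1.1]
grip_width: 0.0395
finger_force: 25.5
```

Within a millimetre; open gently, then rise.

Request:
play_rows:
  deltas:
    - [0, 0, 0.001, 0, 0, 0, 0.6]
    - [0, 0, 0.001, 0, 0, 0, 0.5]
    - [0, 0, 0.001, 0, 0, 0, 0.4]
    - [0, 0, 0.001, 0, 0, 0, 0.2]
    - [0, 0, 0.001, 0, 0, 0, 0]
    - [0, 0, 0.001, 0, 0, 0, 0]
    - [0, 0, -0.04, 0, 0, 0, 0]
    - [0, 0, -0.12, 0, 0, 0, 0]
    - [0, 0, -0.2, 0, 0, 0, 0]
    - [0, 0, -0.21, 0, 0, 0, 0]

```text
clock: 7.05
position: [0.5306, 0.085, 0.1705]
tool_rot: [-3.14, -0.006, -0.082]
force: [0.4, 0.2, -0.2]
grip_width: 0.0855
finger_force: 0.0
```

```bash
python3 -c "
from h import *
go(*(CIRC-.075*EX),.15,-.082)
save('scene','pics/s3.png')"
```

```text
row [-0.1535  0.0037  0.0401] [-0.0009 -0.0027 -0.0002]
```

View pics/s3.png

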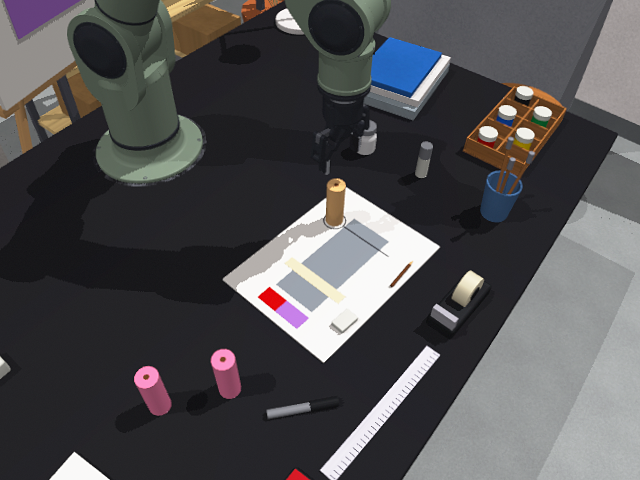

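The roller stands on the circle at about (335,205), clear of the gripper. Next I go behind it with the fingers partly closed.

Request:
play_rows:
  deltas:
    - [-0.03, 0.001, 0, 0, 0, 0, 0.3]
    - [-0.09, 0.001, 0, 0, 0, 0, 0.75]
    - [-0.155, 0.001, 0, 0, 0, 0, 0.75]
    - [-0.155, 0.001, 0.06, 0, 0, 0, 0.75]
    - [-0.155, 0.001, 0.12, 0, 0, 0, 0.75]
    - [-0.155, 0.001, 0.16, 0, 0, 0, 0.75]
    - [-0.155, 0.001, 0.16, 0, 0, 0, 0.75]
    - [-0.155, 0.001, 0.16, 0, 0, 0, 0.75]

```text
clock: 7.9
position: [0.4512, 0.0904, 0.0861]
tool_rot: [3.141, 0.001, -0.082]
force: [0.5, 0.5, -0.2]
grip_width: 0.0211
finger_force: 0.0
```

```bash
python3 -c "
from h import *
a=np.array([.5289,.0848])
o=observe();print(o['position'],o['tool_rot'],o['grip_width'],'rel',(o['position'][:2]-a)@EX,(o['position'][:2]-a)@EY);go(*(a-.05*EX),.092,-.082)"
```

```text
[0.45115353 0.09042608 0.08613695] [ 3.14102107e+00  1.29605241e-03 -8.21106800e-02] 0.02111043997533133 rel -0.07794605810113421 -0.0007608934650865417
row [ 0.0559 -0.0015 -0.0118] [ 0.0003  0.0006 -0.0001]
```

Request:
play_rows:
  deltas:
    - [0.02, -0.0015, -0.02, 0, 0, 0, 0.75]
    - [0.06, -0.0015, -0.02, 0, 0, 0, 0.75]
    - [0.08, -0.0015, -0.02, 0, 0, 0, 0.75]
    - [0.096, -0.0015, -0.02, 0, 0, 0, 0.75]
    - [0.112, -0.0015, -0.02, 0, 0, 0, 0.75]
    - [0.128, -0.0015, -0.02, 0, 0, 0, 0.75]
    - [0.144, -0.0015, -0.02, 0, 0, 0, 0.75]
    - [0.16, -0.0015, -0.02, 0, 0, 0, 0.75]
    - [0.176, -0.0015, -0.02, 0, 0, 0, 0.75]
    - [0.176, -0.0015, -0.02, 0, 0, 0, 0.75]

```text
clock: 8.9
position: [0.5402, 0.084, 0.0962]
tool_rot: [-3.142, -0.0, -0.082]
force: [-0.4, 0.5, 0.3]
grip_width: 0.0214
finger_force: 0.0
```

Request:
play_rows:
  deltas:
    - [0, 0, 0, 0, 0, 0, 0.75]
    - [0, 0, 0, 0, 0, 0, 0.75]
    - [0, 0, 0, 0, 0, 0, 0.75]

```text
clock: 9.2
position: [0.539, 0.0842, 0.0963]
tool_rot: [-3.142, 0.0, -0.082]
force: [-0.9, 0.4, -0.2]
grip_width: 0.0214
finger_force: 0.0
```

```bash
python3 -c "
from h import *
o=observe();print(o['position'],o['force'])
save('scene','pics/s4.png')"
```

```text
[0.538985   0.08420566 0.09632661] [-0.89062682  0.38545698 -0.23335978]
```

View pics/s4.png

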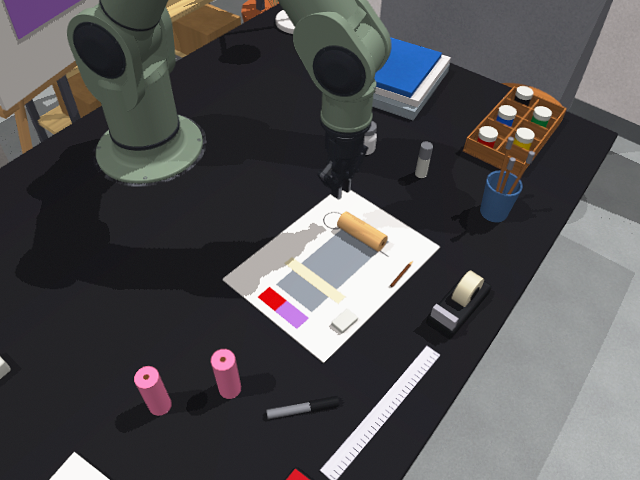

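The roller lies across the strip at the start line, from about (345,218) to (383,242). Next I raise the tool, turn it a quarter turn and go to the +y side.

```bash
cat >> h.py <<'E'
def roller(n="top"):
    im=grab_frame(n); cv2.imwrite("pics/last_%s.png"%n,im[:,:,::-1])
    h=cv2.cvtColor(im,cv2.COLOR_RGB2HSV); m=cv2.inRange(h,(8,80,60),(25,255,255))
    _,l,s,c=cv2.connectedComponentsWithStats(m); 
    pts=[]
    for i in range(1,len(s)):
        if s[i,4]>150:
            p=p2w(n,*c[i],.025)[:2]-ST; q=np.array([p2w(n,u,v,.025)[:2]-ST for v,u in np.argwhere(l==i)])@np.array([EX,EY]).T
            if abs(p@EX)<.1 and abs(p@EY)<.25:
                k=np.cov(q.T); print(n,"area",s[i,4],"x,y",np.round([p@EX,p@EY],4),"axis ang",round(.5*np.arctan2(2*k[0,1],k[0,0]-k[1,1]),3),"ext",np.round(np.r_[q.min(0),q.max(0)],3))
E
python3 -c "
from h import *
print(observe()['qpos'])
p=ST+.085*EY
go(*p,.15,-.082+np.pi/2);go(*p,.15,-.082-np.pi/2)
roller('top');roller('scene')"
```

```text
[-0.27264892  0.58408174  0.01254364  1.92081411 -0.01173535  0.63689672
 -1.90546484]
row [ 0.1357 -0.1668 -0.1073] [-1.0e-04  0.0e+00 -7.5e-01]
row [ 0.1357 -0.1668 -0.1073] [0.0e+00 1.0e-04 7.5e-01]Traceback (most recent call last):
  File "<string>", line 6, in <module>
    roller('top');roller('scene')
    ~~~~~~^^^^^^^
  File "h.py", line 28, in roller
    p=p2w(n,*c[i],.025)[:2]-ST; q=np.array([p2w(n,u,v,.025)[:2]-ST for v,u in np.argwhere(l==i)])@np.array([EX,EY]).T
                                            ~~~^^^^^^^^^^^^
  File "h.py", line 10, in p2w
    c,f,Rm,t=cam(n)
             ~~~^^^
  File "h.py", line 7, in cam
    c=get_calibration(n); f=240/np.tan(np.radians(c["fovy"])/2)
ValueError: time passes only in moves, steps and waits
```

Request:
play_rows:
  deltas:
    - [0, 0, -0.06, 0, 0, -0.07, 0.75]
    - [0, -0.02, -0.107, 0, 0, -0.14, 0.75]
    - [0.02, -0.06, -0.107, 0, 0, -0.21, 0.6]
    - [0.04, -0.1, -0.107, 0, 0, -0.28, 0.4]
    - [0.08, -0.13, -0.107, 0, 0, -0.35, 0.2]
    - [0.12, -0.16, -0.107, 0, 0, -0.42, 0]
    - [0.136, -0.167, -0.107, 0, 0, -0.49, 0]
    - [0.136, -0.167, -0.107, 0, 0, -0.56, 0]
    - [0.136, -0.167, -0.107, 0, 0, -0.63, 0]
    - [0.136, -0.167, -0.107, 0, 0, -0.7, 0]

```text
clock: 10.3
position: [0.6137, 0.1618, 0.1497]
tool_rot: [-3.141, 0.0, 1.39]
force: [-0.2, -0.8, 0.1]
grip_width: 0.0855
finger_force: 0.0
```

Request:
play_rows:
  deltas:
    - [0, 0, 0, 0, 0, -0.05, 0]
    - [0, 0, 0, 0, 0, -0.05, 0]
    - [0, 0, 0, 0, 0, -0.05, 0]

```text
clock: 10.6
position: [0.6138, 0.1616, 0.1498]
tool_rot: [-3.141, -0.0, 1.485]
force: [-0.3, 0.7, -0.4]
grip_width: 0.0857
finger_force: 0.0
```

```bash
sed -i 's/^import numpy as np, cv2/import numpy as np, cv2, functools/; s/^def cam(n):/@functools.cache\ndef cam(n):/' h.py
python3 -c "
from h import *
o=observe();print(o['position'],o['tool_rot'],o['qpos'])
p=ST+.06*EY
go(*p,.012,-.082+np.pi/2)
roller('top');roller('scene')"
```

```text
[0.61383332 0.16162382 0.14975628] [-3.14147107e+00 -4.74241827e-05  1.48517237e+00] [-0.09453787  0.65096449 -0.38892092  1.6305365   0.29323178  0.91833547
 -0.67661507]
row [-0.0499 -0.0005  0.2755] [-0.0001 -0.     -0.0017]
top area 728 x,y [-0.0028  0.0039] axis ang 0.038 ext [-0.058 -0.016  0.054  0.024]
scene area 916 x,y [-0.0032  0.0036] axis ang -0.007 ext [-0.068 -0.022  0.059  0.029]
```

Request:
play_rows:
  deltas:
    - [-0.03, -0.006, 0.05, 0, 0, -0.0017, 0.3]
    - [-0.05, -0.006, 0.12, 0, 0, -0.0017, 0.3]
    - [-0.05, -0.006, 0.19, 0, 0, -0.0017, 0.3]
    - [-0.05, -0.006, 0.25, 0, 0, -0.0017, 0.3]
    - [-0.05, -0.006, 0.272, 0, 0, -0.0017, 0.3]
    - [-0.05, -0.006, 0.279, 0, 0, -0.0017, 0.3]
    - [-0.05, -0.006, 0.279, 0, 0, -0.0017, 0.3]

```text
clock: 11.4
position: [0.6092, 0.1374, 0.011]
tool_rot: [3.141, -0.0, 1.492]
force: [1.0, 0.2, -0.1]
grip_width: 0.0597
finger_force: 0.0
```

```bash
cat >> h.py <<'E'
def tool():
    o=observe(); d=o['position'][:2]-ST; print("tool x,y",np.round([d@EX,d@EY],4),"z",o['position'][2],"yaw",o['tool_rot'],"w",o['grip_width'],"f",np.round(o['force'],1))
E
python3 -c "
from h import *
tool();p=ST+.035*EY-.003*EX
go(*p,.012,-.082+np.pi/2)"
```

```text
tool x,y [-0.0023  0.0604] z 0.01103361724421667 yaw [ 3.14089318e+00 -2.01202786e-04  1.49197894e+00] w 0.05970180004803507 f [ 1.   0.2 -0.1]
row [-0.0509 -0.0016 -0.0019] [ 0.0003 -0.0001  0.0015]
```

Request:
play_rows:
  deltas:
    - [-0.015, -0.0015, 0, 0, 0, 0.001, 0.3]
    - [-0.03, -0.0015, 0, 0, 0, 0.001, 0.3]
    - [-0.036, -0.0015, 0, 0, 0, 0.001, 0.3]
    - [-0.042, -0.0015, 0, 0, 0, 0.001, 0.3]
    - [-0.048, -0.0015, 0, 0, 0, 0.001, 0.3]
    - [-0.054, -0.0015, 0, 0, 0, 0.001, 0.3]
    - [-0.06, -0.0015, 0, 0, 0, 0.001, 0.3]
    - [-0.066, -0.0015, 0, 0, 0, 0.001, 0.3]
    - [-0.072, -0.0015, 0, 0, 0, 0.001, 0.3]
    - [-0.078, -0.0015, 0, 0, 0, 0.001, 0.3]

```text
clock: 12.4
position: [0.605, 0.0981, 0.0103]
tool_rot: [-3.142, -0.0, 1.49]
force: [-0.1, 0.9, 0.0]
grip_width: 0.0598
finger_force: 0.0
```

```bash
python3 -c "
from h import *
tool();roller('scene');roller('top')"
```

```text
tool x,y [-0.0033  0.0209] z 0.01027163842653106 yaw [-3.14154415e+00 -1.95319806e-05  1.49030284e+00] w 0.05975272505543902 f [-0.1  0.9  0. ]
scene area 935 x,y [-0.0022 -0.0114] axis ang -0.005 ext [-0.067 -0.036  0.058  0.015]
```

Request:
play_rows:
  deltas:
    - [-0.007, 0, 0, 0, 0, 0, 0.3]
    - [-0.014, 0, 0, 0, 0, 0, 0.3]
    - [-0.021, 0, 0, 0, 0, 0, 0.3]
    - [-0.028, 0, 0, 0, 0, 0, 0.3]
    - [-0.035, 0, 0, 0, 0, 0, 0.3]
    - [-0.042, 0, 0, 0, 0, 0, 0.3]
    - [-0.049, 0, 0, 0, 0, 0, 0.3]
    - [-0.056, 0, 0, 0, 0, 0, 0.3]
    - [-0.063, 0, 0, 0, 0, 0, 0.3]
    - [-0.07, 0, 0, 0, 0, 0, 0.3]

```text
clock: 13.5
position: [0.6022, 0.0631, 0.0103]
tool_rot: [-3.142, 0.0, 1.49]
force: [0.8, -0.1, -0.2]
grip_width: 0.0599
finger_force: 0.1
```

Request:
play_rows:
  deltas:
    - [-0.007, 0, 0, 0, 0, 0, 0.3]
    - [-0.014, 0, 0, 0, 0, 0, 0.3]
    - [-0.021, 0, 0, 0, 0, 0, 0.3]
    - [-0.028, 0, 0, 0, 0, 0, 0.3]
    - [-0.035, 0, 0, 0, 0, 0, 0.3]
    - [-0.042, 0, 0, 0, 0, 0, 0.3]
    - [-0.049, 0, 0, 0, 0, 0, 0.3]
    - [-0.056, 0, 0, 0, 0, 0, 0.3]
    - [-0.063, 0, 0, 0, 0, 0, 0.3]
    - [-0.07, 0, 0, 0, 0, 0, 0.3]

```text
clock: 14.5
position: [0.5994, 0.0282, 0.0103]
tool_rot: [-3.142, -0.0, 1.49]
force: [-0.1, 0.4, 0.3]
grip_width: 0.0597
finger_force: 0.1
```

```bash
python3 -c "
from h import *
tool();roller('scene');roller('top')"
```

```text
tool x,y [-0.0032 -0.0492] z 0.010282638222725071 yaw [-3.14157973e+00 -2.56515629e-05  1.49023092e+00] w 0.0596964905308124 f [-0.1  0.4  0.3]
scene area 986 x,y [ 0.0003 -0.0812] axis ang -0.0 ext [-0.064 -0.105  0.061 -0.056]
```

Request:
play_rows:
  deltas:
    - [-0.008, 0, 0, 0, 0, 0, 0.3]
    - [-0.016, 0, 0, 0, 0, 0, 0.3]
    - [-0.024, 0, 0, 0, 0, 0, 0.3]
    - [-0.032, 0, 0, 0, 0, 0, 0.3]
    - [-0.04, 0, 0, 0, 0, 0, 0.3]
    - [-0.048, 0, 0, 0, 0, 0, 0.3]
    - [-0.056, 0, 0, 0, 0, 0, 0.3]
    - [-0.063, 0, 0, 0, 0, 0, 0.3]
    - [-0.069, 0, 0, 0, 0, 0, 0.3]
    - [-0.075, 0, 0, 0, 0, 0, 0.3]

```text
clock: 15.6
position: [0.5964, -0.0091, 0.0103]
tool_rot: [3.142, -0.0, 1.49]
force: [0.0, -0.2, -0.0]
grip_width: 0.0596
finger_force: 0.0
```

Request:
play_rows:
  deltas:
    - [-0.006, 0, 0, 0, 0, 0, 0.3]
    - [-0.012, 0, 0, 0, 0, 0, 0.3]
    - [-0.018, 0, 0, 0, 0, 0, 0.3]
    - [-0.024, 0, 0, 0, 0, 0, 0.3]
    - [-0.03, 0, 0, 0, 0, 0, 0.3]
    - [-0.036, 0, 0, 0, 0, 0, 0.3]
    - [-0.041, 0, 0, 0, 0, 0, 0.3]
    - [-0.045, 0, 0, 0, 0, 0, 0.3]
    - [-0.048, 0, 0, 0, 0, 0, 0.3]
    - [-0.05, 0, 0, 0, 0, 0, 0.3]

```text
clock: 16.6
position: [0.5943, -0.0339, 0.0103]
tool_rot: [-3.142, -0.0, 1.49]
force: [-0.0, -0.1, -0.8]
grip_width: 0.0599
finger_force: 0.0
```

```bash
python3 -c "
from h import *
tool();roller('scene');roller('top')"
```

```text
tool x,y [-0.0031 -0.1115] z 0.010293287954978459 yaw [-3.14154078e+00 -2.47255322e-05  1.49024947e+00] w 0.0598575963604472 f [-0.  -0.1 -0.8]
scene area 1058 x,y [ 0.0024 -0.1437] axis ang 0.003 ext [-0.062 -0.167  0.063 -0.119]
```

Request:
play_rows:
  deltas:
    - [-0.003, 0, 0, 0, 0, 0, 0.3]
    - [-0.006, 0, 0, 0, 0, 0, 0.3]
    - [-0.009, 0, 0, 0, 0, 0, 0.3]
    - [-0.012, 0, 0, 0, 0, 0, 0.3]
    - [-0.014, 0, 0, 0, 0, 0, 0.3]
    - [-0.015, 0, 0, 0, 0, 0, 0.3]
    - [-0.015, 0, 0, 0, 0, 0, 0.3]
    - [0, 0, 0, 0, 0, 0, 0.3]
    - [0.04, 0, 0, 0, 0, 0, 0.3]
    - [0.09, 0, 0, 0, 0, 0, 0.3]

```text
clock: 17.7
position: [0.598, 0.0114, 0.0103]
tool_rot: [3.142, 0.0, 1.489]
force: [-0.1, 0.4, 0.3]
grip_width: 0.0598
finger_force: 0.0
```

Request:
play_rows:
  deltas:
    - [0.05, 0, -0.05, 0, 0, 0, 0.3]
    - [0.1, 0, -0.14, 0, 0, 0, 0.3]
    - [0.18, 0, -0.23, 0, 0, 0, 0.3]
    - [0.27, 0, -0.3, 0, 0, 0, 0.3]
    - [0.36, 0, -0.3, 0, 0, 0, 0.3]
    - [0.4, 0, -0.3, 0, 0, 0, 0.3]
    - [0.4, 0, -0.3, 0, 0, 0, 0.3]

```text
clock: 18.4
position: [0.613, 0.217, 0.161]
tool_rot: [3.141, -0.003, 1.496]
force: [0.2, -1.0, -0.9]
grip_width: 0.0602
finger_force: 0.0
```

```bash
python3 -c "
from h import *
tool();roller('scene');roller('top')
im=cv2.imread('pics/last_top.png');cv2.imwrite('pics/f.png',cv2.resize(im[180:330,200:390],None,fx=4,fy=4,interpolation=2))"
```

```text
tool x,y [-0.005  0.14 ] z 0.1610480302138846 yaw [ 3.1411345  -0.00333386  1.49648785] w 0.06021417014871852 f [ 0.2 -1.  -0.9]
scene area 1073 x,y [ 0.0024 -0.1512] axis ang -0.006 ext [-0.063 -0.174  0.064 -0.127]
top area 740 x,y [ 0.0023 -0.151 ] axis ang 0.029 ext [-0.053 -0.17   0.06  -0.132]
```

View pics/f.png

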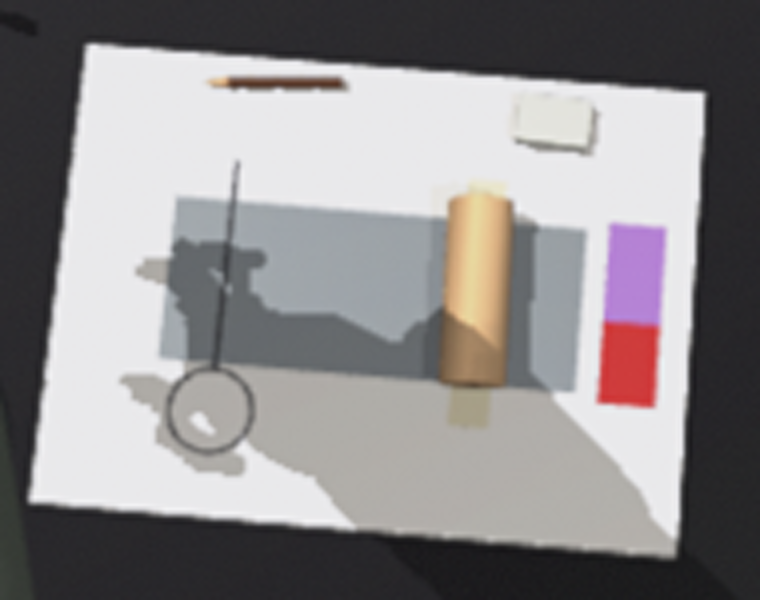

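The roller lies square on the tape band, centred at about (477,290) in the crop. The pencil and eraser have not moved.

```bash
python3 -c "
from workcell import *
print(job_done())"
```

```text
the job is handed in; nothing more can be done
None
```

The job is handed in: the wooden roller lies untouched on the tape band, about 1.5 mm from its middle and nearly square across the strip, at 18.4 s; the hand-in returned no verdict.

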